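Clip the check weight onto the load cell's snap hook

TASK

Pick up the check weight that has the stirrup handle and hang it by that handle on the load cell's snap hook: press the handle's top bar down through the sprung gate until the gate snaps shut above it, lower it gently into the bottom of the hook, then let go so that the weight hangs freely and still. Never load the hook with more than 20 N, and leave the other things on the bench where they are.

Things in the scene. Friction and masses are not known exactly. Their poses are not given: they have to be found in the camera images.
- weight: The check weight: plain steel cylinder, diameter 48 mm, 36 mm tall, 0.28 to 0.48 kg, with a rigid upright stirrup handle; stands loose on the bench. Origin: centre of its underside, z up. The stirrup: two upright 6 x 6 mm bars centred 21 mm either side along its y (48 mm over their outsides, 36 mm between), joined by a round level top bar along y.
- weight_mid (a point): Centre of the check weight with its handle, 54.5 mm above its underside; axes as the weight's. The open window under the handle's top bar is 67 mm tall, from the cylinder's top to the bar.
- bail_top (a point): Middle of the axis of the stirrup's top bar, 6 mm thick, 106 mm above the weight's underside; y along the bar, z up. Grasp across the two upright bars, a finger outside each, about 12 mm below this point: the hook's nose needs room between the fingers, up to 26 mm above the bar.
- stand: Load-cell stand: steel base, post with grey housing, and an aluminium beam reaching from the housing to the snap hook at its end. Origin on the bench straight below the hook, z up, +x from hook to post. Base plate begins 70 mm and housing 117 mm along +x; housing top 183 mm high. Fixed to the bench; the beam is a spring scale and sinks 1 mm per 6 N.
- mouth (a point): Nominal middle of the hook's mouth at the level of the gate's pivot, 180 mm above the bench; axes as the stand's. Fixed to the stand: the hook is bolted on through slots, at an unmeasured height up to 10 mm above or below nominal, so see it or feel for it. Beam's top: 2 mm below this point. The bar gets in over the nose from the -x side, then down.
- nose (a point): Nominal top of the hook's nose (real height shifts with the hook), 13 mm to -x of the mouth (its outer edge 17 mm) and 8.5 mm above the pivot. The hook is an upturned J of 7 mm steel bar in the stand's x-z plane: nose at -x, spine at +x, clear mouth between them 19 mm, spine's top 7.5 mm above the pivot, hook's underside 27 mm below it.
- seat (a point): Nominal place of the top bar's axis when seated in the hook's bottom (real height shifts with the hook): 17 mm below the gate's pivot, 2 mm to the nose side of the mouth. First touch on the shut gate comes with the bar's axis 6 to 7 mm above the pivot, so the bar travels about 23 mm relative to the hook from touch to seat.
- gate (a joint): Angle of the hook's gate, a 4.4 mm thick sprung finger across the mouth from its pivot on the spine (x = +11 mm) to the nose. 0 = shut, grows as it is pushed down; about 1 rad when a bar passes. Pushing it takes 8 to 14 N; it snaps shut above the bar once the bar's axis is 10 to 16 mm below the pivot.
- knob_weight_a: Larger steel weight with a knob and no handle, diameter 48 mm, 78 mm tall; origin at its underside. To be left alone.
- knob_weight_b: Smaller steel weight with a knob and no handle, diameter 36 mm, 64 mm tall; origin at its underside. To be left alone.
- screwdriver: Screwdriver lying on the bench. To be left alone.
- wrench: Wrench lying on the bench. To be left alone.
- solvent: White solvent bottle, diameter 60 mm, 150 mm tall; origin at its underside. To be left alone.
- clevis: Dark steel clevis grip block, 50 x 40 x 60 mm; origin at its underside. To be left alone.
- pin_cup: Grey open cup, diameter 64 mm, 50 mm tall; origin at its underside. To be left alone.
Things that resemble listed ones, but are neither listed nor needed, are in the scene too. Leave any black look-alike of the weight alone.

How it is judged:
By the outcome, as a careful person would: the job done as asked, in the order asked, and still so for the second after the job is handed in, with the robot touching nothing.
It also fails if it takes over 61 s, if anything falls off the work surface, if the arm or the gripper's body presses on something with over 40 N, if the wrist force passes 120 N, or if a joint passes its speed limit or range.

ROBOT

A 6-joint arm with a two-finger parallel gripper is mounted at the origin on the work surface. World frame = base frame: x ahead of the robot, y to its left, z up, the work surface at z = 0. Lengths are in m, angles in degrees, forces in N, time in s.
With the tool pointing down it reaches from about 0.35 to 0.925 m from the base axis. Payload 6.4 kg.
Tool frame: the origin (TCP) lies at the very end of the fingers, on their centre line; the grasp point (between the pads) lies 19 mm behind it (r.grip_point_offset is the distance from the TCP to the grasp point, in m); z points along the fingers, y is the line along which they close (so a half turn about z gives the same grasp; the last joint's range is limited). The gripper opens to 94 mm and grips with 3 to 60 N. Pads are 16 mm wide; open, the fingers measure 119 mm over their backs; the gripper's body (75 mm by 177 mm) begins 78 mm behind the grasp point.
Start: joints at [60.499, 14.043, 89.255, -0, 76.702, -9.975], TCP at [0.217, 0.613, 0.205] pointing down, gripper open.
Joint ranges: [-179.41, 179.41], [-58.25, 129.5], [7.25, 145.43], [-54.29, 234.29], [11.92, 165.04], [-157.13, 157.13]. Speed limits (degrees/s): [147.25, 147.25, 180, 180, 180, 180].

INTERFACE

Orientations are given as a 3x3 rotation matrix whose columns are the frame's x, y, z axes.
In Python, from plant import r gives the robot as it stands.
- The arm moves only by the tool play_rows, never from a script. Its argument "motion" is a list of rows, each a list of 3 entries, a list of its own where there are three numbers: the shift along the tool's x, y, z in m, then the turn, a rotation vector about the tool's x, y, z in degrees, then the opening, from 0 (shut) to 1 (fully open). A call has 1 to 20 rows; each row shifts and turns the commanded pose from where the row before left it, along the tool's axes as they then stand; what a row does not reach is not made up. A row lasts 1/12 s, in which the tool goes at most 41.7 mm and 7.16 degrees, less where a joint would pass 70% of its speed; a pose out of reach is approached as far as the arm can. A call with a gripper value outside its range is refused whole. The fingers move at their own pace and stop on an object; "newtons" is the grip in N (left out, the last holds). Time passes only in rows, so rows that do not move let the fingers close. It gives the time, the measured TCP pose, the force, the opening and the grip force at its end, in the units of the state.
- r.get_state(): the state, without advancing time (a new reading comes with each control period).
- r.grab_frame(name): name is "side" or "top" or "wrist"; returns the picture (384x512x3 uint8, blue, green, red); there is no depth.
- r.camera_params(name): a dict with "fx", "fy", "cx", "cy" (pixels), "xyz" and "rotation" of the camera in the world; the wrist camera has in their place "T_tool_cam" (4x4, takes a point from camera to tool coordinates, whose origin is the TCP and whose axes are the flange's). Camera axes: x right, y down, z forward; pixel columns grow to the right and rows downward; lengths in m; the calibration is good to about 2 mm. A picture is of the moment at which its call begins: read the wrist's pose just before it. camera_params takes no time and is no camera call.
- r.sign_off(): hands the job in; it is judged then, once.
The state is a dict: "t": time; "joint_pos": joint angles; "qvel": joint speeds; "joint_torque": joint torques, N m; "tcp_pos": TCP position; "tool_rot": TCP orientation; "ft_force": force on the tool from outside, world axes, zero at the start; "moment": the same for the moment, N m; "gripper_width": opening from 0.0 (shut) to 1.0 (fully open); "finger_force": force on a finger pad.
Only numpy, scipy, OpenCV 4.12 (cv2) and the standard library are available. Lean on these libraries where they do the work, as an engineer would, in place of code of your own. Each camera call takes 0.05 s, during which the arm holds its last target. There are 200 camera calls.

## Working session

There is one attempt and no reset: what is moved stays moved. The work goes in short steps, Python scripts to look and compute and a tool call to move; the robot and the scene stay as the last step left them, time stands still between calls to the robot, and variables do not carry over. Pictures are saved under pics/ and viewed, at most 10 in all, crops included, and the job is handed in when it is done.

Besides the shell and the picture viewer there is one more tool, called after "Call:" as name(argument=value, ...) on one line, values as JSON. play_rows: Moves the arm, as the interface text tells. Its arguments: {"type":"object","properties":{"motion":{"type":"array","items":{"type":"array"}},"newtons":{"type":"number"}},"required":["motion"]}

```bash
mkdir -p pics
python3 - <<'E'
from plant import r
import cv2,numpy as np
s=r.get_state();print(s)
for n in("top","side"):
    cv2.imwrite(f"pics/{n}0.png",r.grab_frame(n)); print(n,r.camera_params(n))
print(r.camera_params("wrist"))
E
```

```text
{'t': 0.0, 'joint_pos': array([ 6.04986528e+01,  1.40842265e+01,  8.93230227e+01,  2.18149890e-04,
        7.67022753e+01, -9.97606468e+00]), 'qvel': array([0.01984201, 0.01343781, 0.05686029, 0.02353507, 0.1042277 ,
       0.05731306]), 'joint_torque': array([ 1.91182306e-03, -4.15825832e+01, -3.14606023e+01,  6.85692066e-02,
        3.32071271e-02, -1.45676154e-04]), 'tcp_pos': array([0.21695105, 0.61209619, 0.20436189]), 'tool_rot': array([[-9.42493651e-01,  3.34222720e-01, -9.44562928e-04],
       [ 3.34223887e-01,  9.42492245e-01, -1.66189333e-03],
       [ 3.34800727e-04, -1.88201940e-03, -9.99998173e-01]]), 'ft_force': array([-0.50548953, -0.4805869 ,  0.56610573]), 'moment': array([ 0.00975191, -0.01697905, -0.02892687]), 'finger_force': 0.0, 'gripper_width': 1.0016045888339014}
top {'fx': 353.05677980348656, 'fy': 353.05677980348656, 'cx': 256.6041651629126, 'cy': 192.87265408065124, 'xyz': array([0.49046259, 0.02902007, 1.30238675]), 'rotation': array([[-0.00519568, -0.9975829 ,  0.06929183],
       [-0.99980564,  0.00386442, -0.0193326 ],
       [ 0.0190181 , -0.0693788 , -0.99740909]])}
side {'fx': 427.37505578527856, 'fy': 427.37505578527856, 'cx': 251.25213500699823, 'cy': 200.08075282243377, 'xyz': array([-0.14567339, -0.75588854,  0.76169061]), 'rotation': array([[ 0.73027841, -0.34264595,  0.59100525],
       [-0.68302818, -0.3825326 ,  0.62220681],
       [ 0.01288213, -0.85805743, -0.51339214]])}
{'fx': 317.2310366385873, 'fy': 317.2310366385873, 'cx': 253.3006068535855, 'cy': 192.6651360508337, 'T_tool_cam': array([[-1.06665272e-04, -9.70001230e-01, -2.43099982e-01,
         7.05716571e-02],
       [ 9.99999221e-01, -4.05873668e-04,  1.18071900e-03,
         8.25598087e-04],
       [-1.24396677e-03, -2.43099667e-01,  9.70000518e-01,
        -1.79411603e-01],
       [ 0.00000000e+00,  0.00000000e+00,  0.00000000e+00,
         1.00000000e+00]])}
```

Run:
```python
import cv2,numpy as np
a=cv2.imread("pics/top0.png");b=cv2.imread("pics/side0.png")
cv2.imwrite("pics/t.png",cv2.resize(a,(800,600)));cv2.imwrite("pics/s.png",cv2.resize(b,(800,600)))
```

```text
(no output)
```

View pics/t.png

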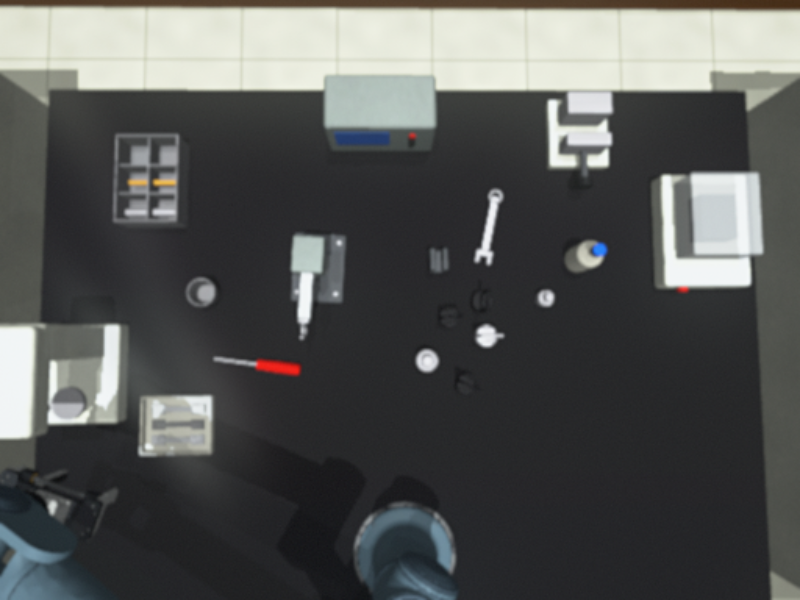

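View pics/s.png

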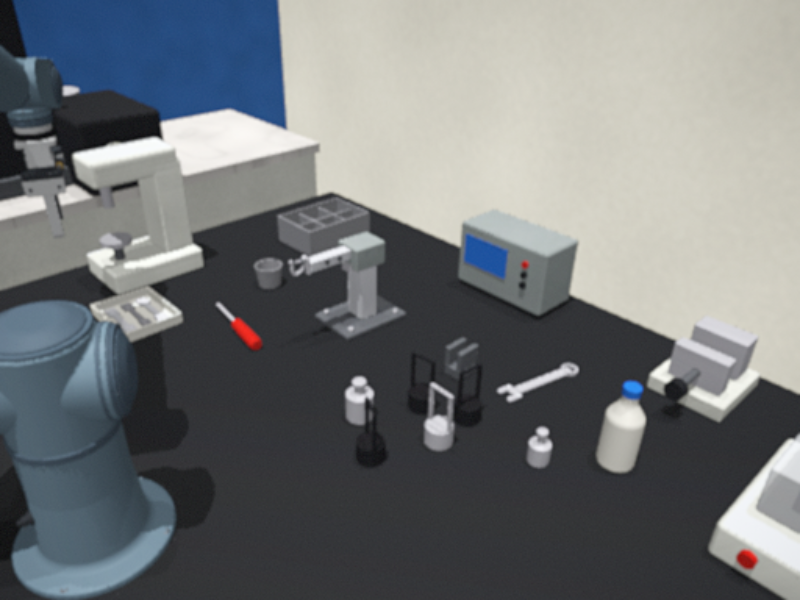

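Candidates for the stirrup weight (top view, 800 px scale): silver at (487,336), black at (449,316), (481,300) and (465,383). Only the silver one is plain steel with a handle, and the silver ones at (427,360) and (546,298) have knobs. The hook is at about (303,335) in top and (297,266) in side. Next is one enlarged crop to confirm.

```bash
cat > h.py <<'E'
import numpy as np,cv2
from plant import r
def ray(n,uv,T=None):
    p=r.camera_params(n)
    R,o=(p["rotation"],p["xyz"]) if T is None else (T[:3,:3],T[:3,3])
    return o,R@np.array([(uv[0]-p["cx"])/p["fx"],(uv[1]-p["cy"])/p["fy"],1])
def plane(n,uv,z,T=None):
    o,d=ray(n,uv,T);return o+d*(z-o[2])/d[2]
def tri(a,b):
    (o1,d1),(o2,d2)=a,b
    s=np.linalg.lstsq(np.c_[d1,-d2],o2-o1,rcond=None)[0]
    p,q=o1+s[0]*d1,o2+s[1]*d2
    return (p+q)/2,np.linalg.norm(p-q)
def proj(n,P,T=None):
    p=r.camera_params(n)
    R,o=(p["rotation"],p["xyz"]) if T is None else (T[:3,:3],T[:3,3])
    c=R.T@(np.array(P)-o);return p["fx"]*c[0]/c[2]+p["cx"],p["fy"]*c[1]/c[2]+p["cy"]
def wristT(s):
    M=np.eye(4);M[:3,:3]=s["tool_rot"];M[:3,3]=s["tcp_pos"];return M@r.camera_params("wrist")["T_tool_cam"]
E
python3 - <<'E'
from h import *
a=cv2.imread("pics/top0.png");b=cv2.imread("pics/side0.png")
k=.64
print("w",plane("top",(486*k,337*k),.036),plane("side",(438*k,430*k),.036))
print("hook",tri(ray("top",(303*k,335*k)),ray("side",(297*k,266*k))))
print("housing/beam dir",plane("top",(308*k,272*k),.178),plane("top",(304*k,322*k),.178))
f=lambda im,x,y:cv2.resize(im[y-25:y+25,x-33:x+33],(396,300),interpolation=cv2.INTER_CUBIC)
cv2.imwrite("pics/c.png",np.vstack([np.hstack([f(a,311,215),f(b,280,265)]),np.hstack([f(a,196,195),f(b,205,168)])]))
E
```

```text
w [ 0.49559328 -0.19059412  0.036     ] [ 0.48933842 -0.19957393  0.036     ]
hook (array([0.5045655 , 0.20335622, 0.17879146]), np.float64(0.009062637604713304))
housing/beam dir [0.62949049 0.19697225 0.178     ] [0.52731667 0.20441318 0.178     ]
```

View pics/c.png

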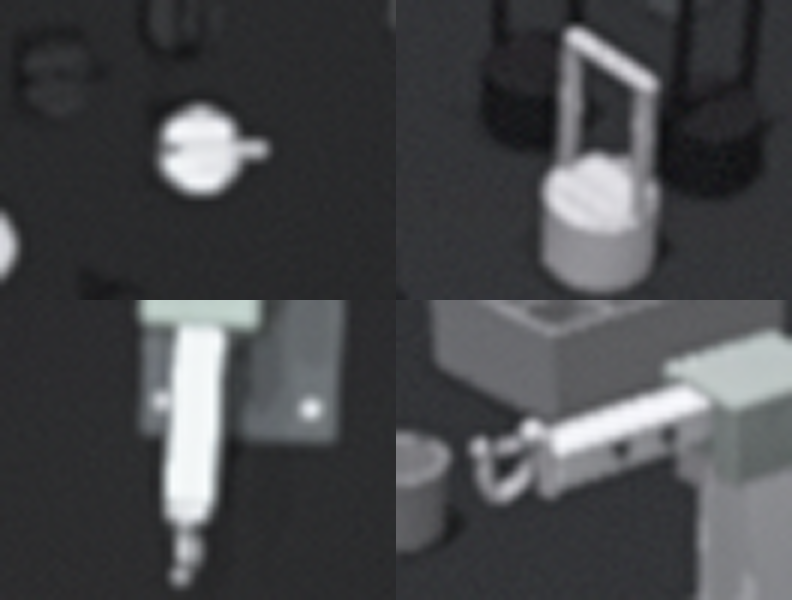

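The crop confirms it: the silver stirrup weight has its bar roughly along world y, and the black look-alikes are about 8–9 cm away. I'll stop near the hook on the way to get a wrist view.

Call:
play_rows(motion=[[[-0.0274, -0.0267, -0.0062], [0, 0, 0], 1], [[-0.0274, -0.0267, -0.0062], [0, 0, 0], 1], [[-0.0274, -0.0267, -0.0062], [0, 0, 0], 1], [[-0.0274, -0.0267, -0.0062], [0, 0, 0], 1], [[-0.0274, -0.0267, -0.0062], [0, 0, 0], 1], [[-0.0274, -0.0267, -0.0062], [0, 0, 0], 1], [[-0.0274, -0.0267, -0.0062], [0, 0, 0], 1], [[-0.0274, -0.0267, -0.0062], [0, 0, 0], 1], [[-0.0274, -0.0267, -0.0062], [0, 0, 0], 1], [[-0.0274, -0.0267, -0.0062], [0, 0, 0], 1], [[-0.0274, -0.0267, -0.0062], [0, 0, 0], 1], [[-0.0274, -0.0267, -0.0062], [0, 0, 0], 1], [[0, 0, 0], [0, 0, -6], 1], [[0, 0, 0], [0, 0, -6], 1], [[0, 0, 0], [0, 0, -6], 1], [[0, 0, 0], [0, 0, 0], 1], [[0, 0, 0], [0, 0, 0], 1], [[0, 0, 0], [0, 0, 0], 1]])

```text
t: 1.6
tcp_pos: [0.4198, 0.2009, 0.2796]
tool_rot: [[-1.0, 0.029, -0.0], [0.029, 1.0, -0.0], [0.0, -0.0, -1.0]]
ft_force: [-1.1, 0.2, 0.5]
gripper_width: 1.004
finger_force: 0.0
```

Run:
```python
from h import *
s=r.get_state();im=r.grab_frame("wrist");np.save("w1T.npy",wristT(s));cv2.imwrite("pics/w1.png",im)
print(s["tcp_pos"],s["tool_rot"])
cv2.imwrite("pics/w1v.png",cv2.resize(im,(800,600),interpolation=cv2.INTER_CUBIC))
# bar ends / hook points from static views
for p in ((276.3,245.5),(290.2,254.2)): print("bar",plane("side",p,.106))
print("bar -y end top",plane("top",(322.7,214.8),.106))
print("nose",tri(ray("side",(185.7,167.7)),ray("top",(192.7,216.3))))
print("spine",tri(ray("side",(194.3,164.7)),ray("top",(194.3,210.8))))
```

```text
[0.41982958 0.20086555 0.27959396] [[-9.99593329e-01  2.85126632e-02 -4.52465144e-04]
 [ 2.85126959e-02  9.99593428e-01 -6.58946557e-05]
 [ 4.50402352e-04 -7.87688593e-05 -9.99999895e-01]]
bar [ 0.50302851 -0.16785468  0.106     ]
bar [ 0.5029333  -0.21568563  0.106     ]
bar -y end top [ 0.49808819 -0.21820983  0.106     ]
nose (array([0.49610195, 0.20750543, 0.18839968]), np.float64(0.002911200341676448))
spine (array([0.51655694, 0.19894986, 0.19496916]), np.float64(0.011444885936606575))
```

View pics/w1v.png

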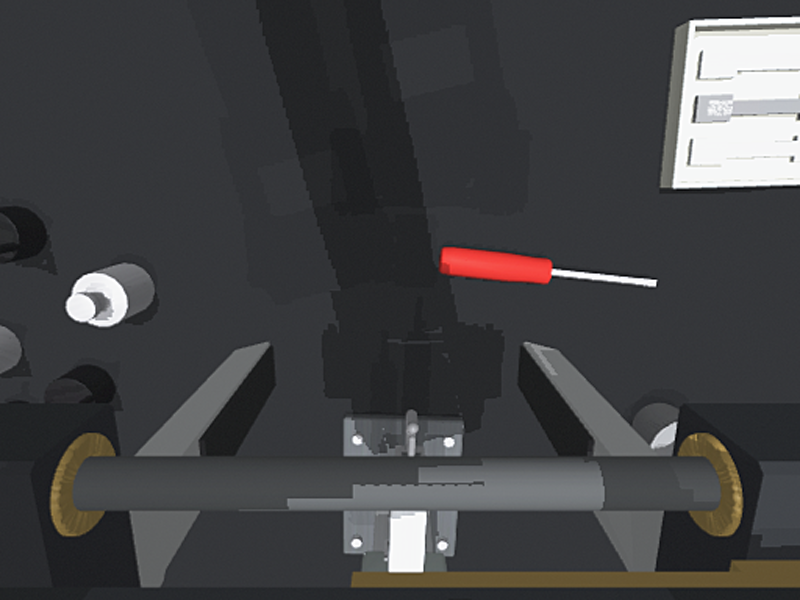

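The wrist view shows the hook nose at about (412,415) and the rest hidden by the gripper rod. I'll move 9 cm further over it.

Call:
play_rows(motion=[[[-0.03, 0, 0], [0, 0, 0], 1], [[-0.03, 0, 0], [0, 0, 0], 1], [[-0.03, 0, 0], [0, 0, 0], 1], [[0, 0, 0], [0, 0, 0], 1], [[0, 0, 0], [0, 0, 0], 1], [[0, 0, 0], [0, 0, 0], 1]])

```text
t: 2.15
tcp_pos: [0.5094, 0.1986, 0.2795]
tool_rot: [[-1.0, 0.027, -0.001], [0.027, 1.0, -0.0], [0.001, -0.0, -1.0]]
ft_force: [-0.9, 0.4, -0.1]
gripper_width: 1.004
finger_force: 0.0
```

Run:
```python
from h import *
s=r.get_state();im=r.grab_frame("wrist");np.save("w2T.npy",wristT(s));cv2.imwrite("pics/w2.png",im)
print(s["tcp_pos"])
T=np.load("w1T.npy");k=.64
for p in((357,440),(448,441),(356,543),(441,545)):print("bolt",plane("wrist",(p[0]*k,p[1]*k),.012,T))
u,v=proj("wrist",(.505,.205,.185),wristT(s));u,v=int(u),int(v);print(u,v)
c=im[max(0,v-45):v+45,u-60:u+60];print("origin",u-60,max(0,v-45))
cv2.imwrite("pics/w2v.png",cv2.resize(c,None,fx=6,fy=6,interpolation=cv2.INTER_CUBIC))
```

```text
[0.50938588 0.1985885  0.27954708]
bolt [0.60369801 0.15820257 0.012     ]
bolt [0.60747678 0.24916392 0.012     ]
bolt [0.72451829 0.15138257 0.012     ]
bolt [0.72968147 0.24137131 0.012     ]
259 189
origin 199 144
```

View pics/w2v.png

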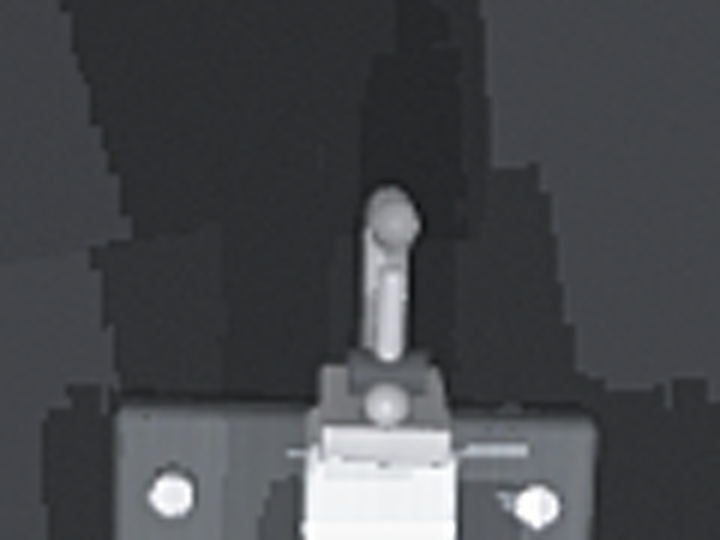

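Nose top is at crop (394,220), spine top at (386,404), beam end at about y=370. Triangulating with the side view.

Run:
```python
from h import *
T=np.load("w2T.npy");T1=np.load("w1T.npy")
n=(199+394/6,144+220/6);sp=(199+386/6,144+404/6)
print("nose",tri(ray("wrist",n,T),ray("side",(185.7,167.7))))
print("nose w1", tri(ray("wrist",n,T),ray("wrist",(412*.64,418*.64),T1)))
print("spine",tri(ray("wrist",sp,T),ray("side",(194.3,164.7))))
for z in(.18,.185,.19,.195,.2):
    a,b=plane("wrist",n,z,T),plane("wrist",sp,z-.001,T);print(z,a,b,np.linalg.norm((b-a)[:2]))
```

```text
nose (array([0.49783736, 0.20953217, 0.18668167]), np.float64(0.0023014680151260043))
nose w1 (array([0.50095902, 0.21046581, 0.16695287]), np.float64(0.00048629451133819554))
spine (array([0.52676262, 0.20734903, 0.18747113]), np.float64(0.004516139543415549))
0.18 [0.49821442 0.21028964 0.18      ] [0.5273073  0.20856193 0.179     ] 0.029144142038987738
0.185 [0.49715886 0.21012896 0.185     ] [0.52573605 0.20843266 0.184     ] 0.028627493246725467
0.19 [0.4961033  0.20996827 0.19      ] [0.5241648 0.2083034 0.189    ] 0.028110844477426032
0.195 [0.49504774 0.20980758 0.195     ] [0.52259355 0.20817413 0.194     ] 0.027594195732379288
0.2 [0.49399219 0.20964689 0.2       ] [0.5210223  0.20804486 0.199     ] 0.027077547012973484
```

Call:
play_rows(motion=[[[0, -0.0355, 0], [0, 0, 0], 1], [[0, -0.0355, 0], [0, 0, 0], 1], [[0, -0.0355, 0], [0, 0, 0], 1], [[0, -0.0355, 0], [0, 0, 0], 1], [[0, -0.0355, 0], [0, 0, 0], 1], [[0, -0.0355, 0], [0, 0, 0], 1], [[0, -0.0355, 0], [0, 0, 0], 1], [[0, -0.0355, 0], [0, 0, 0], 1], [[0, -0.0355, 0], [0, 0, 0], 1], [[0, -0.0355, 0], [0, 0, 0], 1], [[0, -0.0355, 0], [0, 0, 0], 1], [[0, 0, 0], [0, 0, 0], 1], [[0, 0, 0], [0, 0, 0], 1], [[0, 0, 0], [0, 0, 0], 1]])

```text
t: 3.37
tcp_pos: [0.4993, -0.1911, 0.2801]
tool_rot: [[-1.0, 0.026, 0.0], [0.026, 1.0, 0.0], [-0.0, 0.0, -1.0]]
ft_force: [0.5, 0.2, 0.3]
gripper_width: 0.998
finger_force: 0.0
```

Run:
```python
from h import *
s=r.get_state();im=r.grab_frame("wrist");T=wristT(s);np.save("w3T.npy",T);cv2.imwrite("pics/w3.png",im)
print(s["tcp_pos"])
u,v=proj("wrist",(.50,-.192,.08),T);u,v=int(u),int(v)
c=im[max(0,v-75):v+75,u-100:u+100];print("origin",u-100,max(0,v-75))
cv2.imwrite("pics/w3v.png",cv2.resize(c,None,fx=4,fy=4,interpolation=cv2.INTER_CUBIC))
```

```text
[ 0.49925888 -0.19105992  0.2800872 ]
origin 151 98
```

View pics/w3v.png

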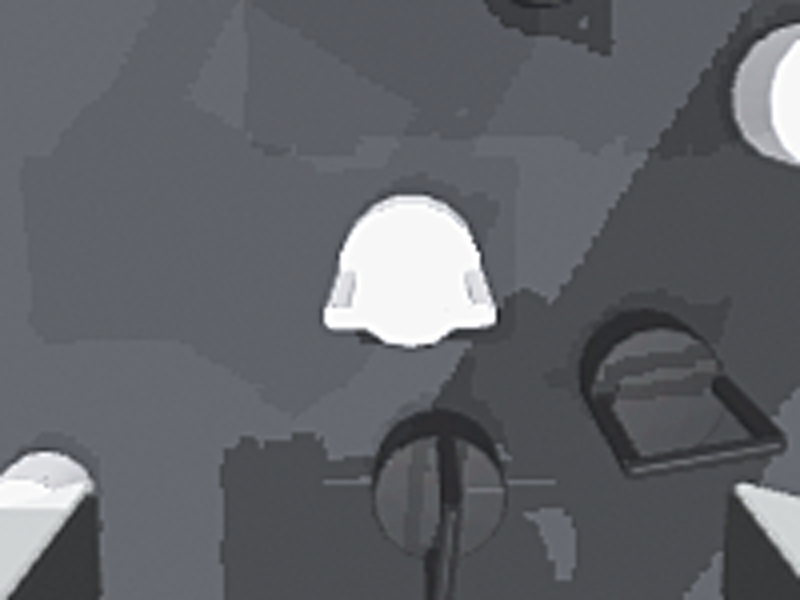

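Wrist view: the silver bar's ends are at crop (324,319) and (496,316). The black ones sit clear, by at least 30 mm.

Run:
```python
from h import *
T=np.load("w3T.npy")
p=[plane("wrist",(151+x/4,98+y/4),.106,T) for x,y in((324,319),(496,316))]
m=(p[0]+p[1])/2;d=p[1]-p[0];print(p,m,np.linalg.norm(d),"bar yaw",np.degrees(np.arctan2(d[1],d[0])))
print("cyl",plane("wrist",(151+410/4,98+270/4),.036,T))
s=r.get_state();R=s["tool_rot"];print("tool y yaw",np.degrees(np.arctan2(R[1,1],R[0,1])))
print("tool shift to m", R.T@(np.array([m[0],m[1],.075])-s["tcp_pos"]))
```

```text
[array([ 0.49968071, -0.21393877,  0.106     ]), array([ 0.50012584, -0.16512114,  0.106     ])] [ 0.49990328 -0.18952996  0.106     ] 0.0488196611248952 bar yaw 89.47757734011022
cyl [ 0.49766188 -0.18931833  0.036     ]
tool y yaw 88.5424579909683
tool shift to m [-0.00032655  0.00111462  0.20513037]
```

Call:
play_rows(motion=[[[0, 0.001, 0.015], [0, 0, -1], 0.85], [[0, 0, 0.03], [0, 0, 0], 0.85], [[0, 0, 0.03], [0, 0, 0], 0.85], [[0, 0, 0.03], [0, 0, 0], 0.85], [[0, 0, 0.03], [0, 0, 0], 0.85], [[0, 0, 0.025], [0, 0, 0], 0.85], [[0, 0, 0.02], [0, 0, 0], 0.85], [[0, 0, 0.015], [0, 0, 0], 0.85], [[0, 0, 0.01], [0, 0, 0], 0.85], [[0, 0, 0], [0, 0, 0], 0.7], [[0, 0, 0], [0, 0, 0], 0.6], [[0, 0, 0], [0, 0, 0], 0.55], [[0, 0, 0], [0, 0, 0], 0.5], [[0, 0, 0], [0, 0, 0], 0.45], [[0, 0, 0], [0, 0, 0], 0.4], [[0, 0, 0], [0, 0, 0], 0.4], [[0, 0, 0], [0, 0, 0], 0.4]], newtons=45)

```text
t: 4.83
tcp_pos: [0.5004, -0.1913, 0.076]
tool_rot: [[-1.0, 0.009, 0.002], [0.009, 1.0, -0.001], [-0.002, -0.001, -1.0]]
ft_force: [-1.0, 1.8, 6.4]
gripper_width: 0.505
finger_force: 45.0
```

Call:
play_rows(motion=[[[0, 0, -0.01], [0, 0, 0], 0.4], [[0, 0, -0.02], [0, 0, 0], 0.4], [[0, 0, -0.025], [0, 0, 0], 0.4], [[0, 0, -0.025], [0, 0, 0], 0.4], [[0, 0, -0.025], [0, 0, 0], 0.4], [[0, 0, -0.025], [0, 0, 0], 0.4], [[0.005, 0.02, 0], [0, 0, 0], 0.4], [[0.005, 0.035, 0], [0, 0, 0], 0.4], [[0.005, 0.035, 0], [0, 0, 0], 0.4], [[0.005, 0.035, 0], [0, 0, 0], 0.4], [[0.005, 0.035, 0], [0, 0, 0], 0.4], [[0.005, 0.035, 0], [0, 0, 0], 0.4], [[0.005, 0.035, 0], [0, 0, 0], 0.4], [[0.005, 0.035, 0], [0, 0, 0], 0.4], [[0.005, 0.035, 0], [0, 0, 0], 0.4], [[0.005, 0.035, 0], [0, 0, 0], 0.4], [[0.005, 0.035, 0], [0, 0, 0], 0.4], [[0.005, 0.03, 0], [0, 0, 0], 0.4], [[0, 0, 0], [0, 0, 2.8], 0.4], [[0, 0, 0], [0, 0, 0], 0.4]])

```text
t: 6.5
tcp_pos: [0.4419, 0.2106, 0.204]
tool_rot: [[-0.998, 0.056, -0.002], [0.056, 0.998, -0.001], [0.002, -0.001, -1.0]]
ft_force: [0.2, -0.3, -4.0]
gripper_width: 0.504
finger_force: 45.0
```

Call:
play_rows(motion=[[[0, 0, 0.01], [0, 0, 0], 0.4], [[0, 0, 0.01], [0, 0, 0], 0.4], [[0, 0, 0.01], [0, 0, 0], 0.4], [[0, 0, 0], [0, 0, 0], 0.4], [[0, 0, 0], [0, 0, 0], 0.4], [[0, 0, 0], [0, 0, 0], 0.4]])

```text
t: 7.0
tcp_pos: [0.4435, 0.2091, 0.1747]
tool_rot: [[-0.998, 0.059, -0.0], [0.059, 0.998, -0.0], [0.0, -0.0, -1.0]]
ft_force: [0.1, 0.4, -3.6]
gripper_width: 0.51
finger_force: 45.0
```

Run:
```python
from h import *
s=r.get_state();R=s["tool_rot"];print(s["t"],s["tcp_pos"],np.degrees(np.arctan2(R[1,1],R[0,1])),s["ft_force"])
a=r.grab_frame("side");T=wristT(r.get_state());w=r.grab_frame("wrist");np.save("w4T.npy",T);cv2.imwrite("pics/s4.png",a);cv2.imwrite("pics/w4.png",w)
f=lambda im:cv2.resize(im,(400,600),interpolation=cv2.INTER_CUBIC)
cv2.imwrite("pics/v4.png",np.hstack([f(a[125:245,150:230]),f(w[100:220,213:293])]))
```

```text
7.0 [0.44348764 0.20911204 0.17474347] 86.63085854835747 [ 0.11028617  0.35877881 -3.5816052 ]
```

View pics/v4.png

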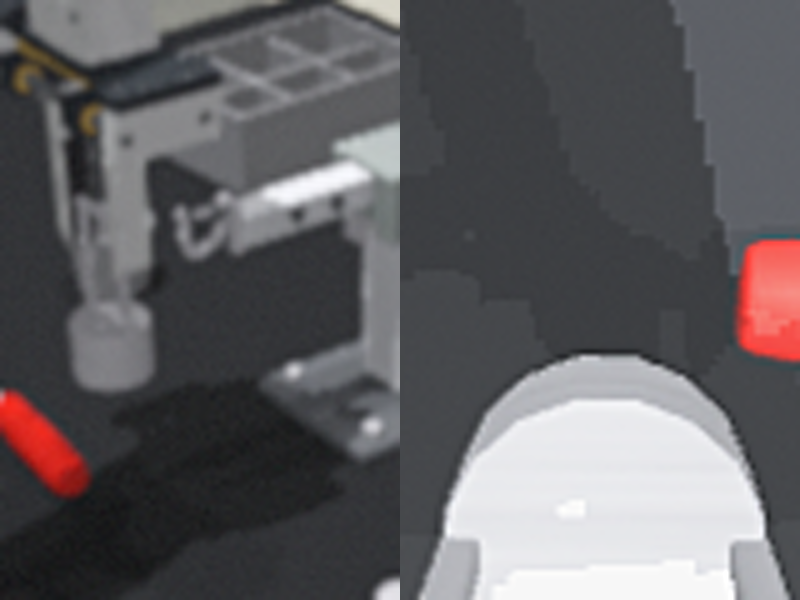

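Call:
play_rows(motion=[[[-0.007, 0.001, 0], [0, 0, 0], 0.4], [[-0.007, 0.001, 0], [0, 0, 0], 0.4], [[-0.007, 0.001, 0], [0, 0, 0], 0.4], [[-0.007, 0.001, 0], [0, 0, 0], 0.4], [[-0.007, 0, 0], [0, 0, 0], 0.4], [[-0.007, 0, 0], [0, 0, 0], 0.4], [[-0.007, 0, 0], [0, 0, 0], 0.4], [[-0.007, 0, 0], [0, 0, 0], 0.4], [[-0.006, 0, 0], [0, 0, 0], 0.4], [[-0.005, 0, 0], [0, 0, 0], 0.4], [[0, 0, 0], [0, 0, 0], 0.4], [[0, 0, 0], [0, 0, 0], 0.4], [[0, 0, 0], [0, 0, 0], 0.4], [[0, 0, 0], [0, 0, 0], 0.4]])

```text
t: 8.27
tcp_pos: [0.5101, 0.2097, 0.1748]
tool_rot: [[-0.998, 0.058, -0.0], [0.058, 0.998, -0.0], [0.0, -0.0, -1.0]]
ft_force: [0.3, 0.0, -4.1]
gripper_width: 0.505
finger_force: 45.0
```

Run:
```python
from h import *
s=r.get_state();print(s["t"],s["tcp_pos"],s["ft_force"])
a=r.grab_frame("side");T=wristT(r.get_state());w=r.grab_frame("wrist");cv2.imwrite("pics/s5.png",a);cv2.imwrite("pics/w5.png",w)
f=lambda im:cv2.resize(im,(400,600),interpolation=cv2.INTER_CUBIC)
cv2.imwrite("pics/v5.png",np.hstack([f(a[135:225,170:230]),f(w[120:240,223:303])]))
```

```text
8.2667 [0.51013966 0.20968489 0.17480614] [ 0.32656686  0.01421563 -4.13804113]
```

View pics/v5.png

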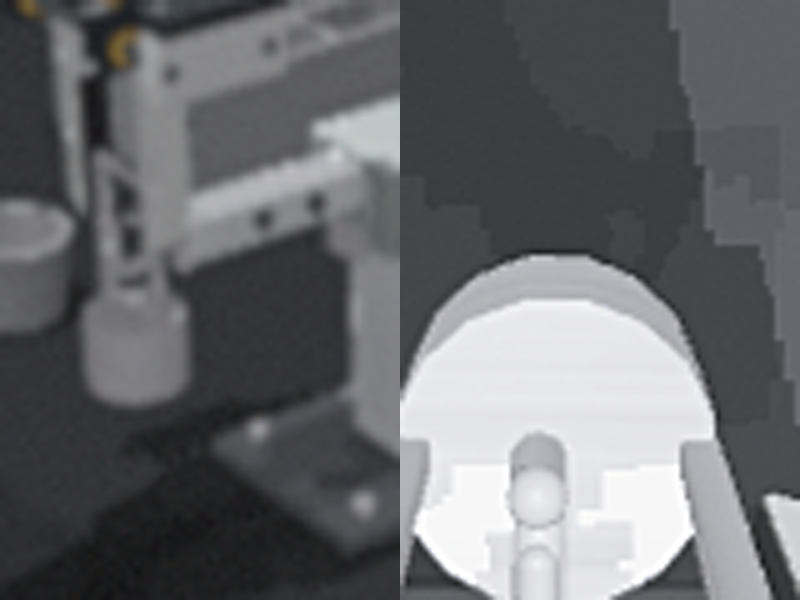

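The nose is about 13.7 mm to the -x side of the bar, against 13 nominal, so the alignment is good. Now I'll descend and feel for the gate.

Call:
play_rows(motion=[[[0, -0.0015, 0.002], [0, 0, 0], 0.4], [[0, 0, 0.002], [0, 0, 0], 0.4], [[0, 0, 0.002], [0, 0, 0], 0.4], [[0, 0, 0.002], [0, 0, 0], 0.4], [[0, 0, 0.001], [0, 0, 0], 0.4], [[0, 0, 0.001], [0, 0, 0], 0.4], [[0, 0, 0.001], [0, 0, 0], 0.4], [[0, 0, 0.001], [0, 0, 0], 0.4], [[0, 0, 0], [0, 0, 0], 0.4], [[0, 0, 0], [0, 0, 0], 0.4], [[0, 0, 0], [0, 0, 0], 0.4]])

```text
t: 9.28
tcp_pos: [0.5104, 0.2082, 0.1629]
tool_rot: [[-0.998, 0.058, 0.0], [0.058, 0.998, 0.0], [-0.0, 0.0, -1.0]]
ft_force: [-0.2, 0.0, -4.1]
gripper_width: 0.507
finger_force: 45.0
```

Call:
play_rows(motion=[[[0, 0, 0.001], [0, 0, 0], 0.4], [[0, 0, 0.001], [0, 0, 0], 0.4], [[0, 0, 0.001], [0, 0, 0], 0.4], [[0, 0, 0.001], [0, 0, 0], 0.4], [[0, 0, 0], [0, 0, 0], 0.4], [[0, 0, 0], [0, 0, 0], 0.4]])

```text
t: 9.78
tcp_pos: [0.5103, 0.2081, 0.1587]
tool_rot: [[-0.998, 0.058, -0.0], [0.058, 0.998, -0.0], [0.0, -0.0, -1.0]]
ft_force: [0.2, -0.2, -3.4]
gripper_width: 0.506
finger_force: 45.0
```

Call:
play_rows(motion=[[[0, 0, 0.001], [0, 0, 0], 0.4], [[0, 0, 0.001], [0, 0, 0], 0.4], [[0, 0, 0], [0, 0, 0], 0.4], [[0, 0, 0], [0, 0, 0], 0.4]])

```text
t: 10.12
tcp_pos: [0.5105, 0.2082, 0.1571]
tool_rot: [[-0.998, 0.058, 0.0], [0.058, 0.998, 0.0], [-0.0, 0.0, -1.0]]
ft_force: [0.4, 0.6, -2.1]
gripper_width: 0.506
finger_force: 45.0
```

Call:
play_rows(motion=[[[0, 0, 0.001], [0, 0, 0], 0.4], [[0, 0, 0.001], [0, 0, 0], 0.4], [[0, 0, 0], [0, 0, 0], 0.4], [[0, 0, 0], [0, 0, 0], 0.4]])

```text
t: 10.45
tcp_pos: [0.5107, 0.2082, 0.1557]
tool_rot: [[-0.998, 0.058, 0.001], [0.058, 0.998, 0.0], [-0.001, 0.0, -1.0]]
ft_force: [-0.8, -0.6, 2.0]
gripper_width: 0.505
finger_force: 45.0
```

Touch came at TCP z of about 0.157, so the pivot is at about 0.181. Continuing in small steps.

Call:
play_rows(motion=[[[0, 0, 0.001], [0, 0, 0], 0.4], [[0, 0, 0.001], [0, 0, 0], 0.4], [[0, 0, 0], [0, 0, 0], 0.4]])

```text
t: 10.7
tcp_pos: [0.5106, 0.2083, 0.1533]
tool_rot: [[-0.998, 0.058, 0.001], [0.058, 0.998, 0.0], [-0.001, 0.0, -1.0]]
ft_force: [-2.8, 0.2, 5.7]
gripper_width: 0.505
finger_force: 45.0
```

Call:
play_rows(motion=[[[0, 0, 0.001], [0, 0, 0], 0.4], [[0, 0, 0.001], [0, 0, 0], 0.4], [[0, 0, 0], [0, 0, 0], 0.4]])

```text
t: 10.95
tcp_pos: [0.5105, 0.2083, 0.1512]
tool_rot: [[-0.998, 0.058, 0.0], [0.058, 0.998, 0.0], [-0.0, 0.0, -1.0]]
ft_force: [-3.2, 0.0, 6.0]
gripper_width: 0.504
finger_force: 45.0
```

Call:
play_rows(motion=[[[0, 0, 0.001], [0, 0, 0], 0.4], [[0, 0, 0.001], [0, 0, 0], 0.4], [[0, 0, 0], [0, 0, 0], 0.4]])

```text
t: 11.2
tcp_pos: [0.5106, 0.2084, 0.1493]
tool_rot: [[-0.998, 0.058, 0.001], [0.058, 0.998, 0.0], [-0.001, 0.0, -1.0]]
ft_force: [-3.5, 0.3, 6.1]
gripper_width: 0.502
finger_force: 45.0
```

Call:
play_rows(motion=[[[0, 0, 0.001], [0, 0, 0], 0.4], [[0, 0, 0.001], [0, 0, 0], 0.4], [[0, 0, 0], [0, 0, 0], 0.4]])

```text
t: 11.45
tcp_pos: [0.5108, 0.2083, 0.1476]
tool_rot: [[-0.998, 0.058, 0.001], [0.058, 0.998, 0.0], [-0.001, 0.0, -1.0]]
ft_force: [-2.5, -0.3, 6.8]
gripper_width: 0.506
finger_force: 45.0
```

Call:
play_rows(motion=[[[0, 0, 0.001], [0, 0, 0], 0.4], [[0, 0, 0.001], [0, 0, 0], 0.4], [[0, 0, 0], [0, 0, 0], 0.4]])

```text
t: 11.7
tcp_pos: [0.5113, 0.2083, 0.146]
tool_rot: [[-0.998, 0.058, 0.002], [0.058, 0.998, 0.0], [-0.002, 0.001, -1.0]]
ft_force: [-3.1, 0.2, 8.2]
gripper_width: 0.509
finger_force: 45.0
```

Call:
play_rows(motion=[[[0, 0, 0.001], [0, 0, 0], 0.4], [[0, 0, 0.001], [0, 0, 0], 0.4], [[0, 0, 0], [0, 0, 0], 0.4]])

```text
t: 11.95
tcp_pos: [0.5112, 0.2085, 0.1442]
tool_rot: [[-0.998, 0.058, 0.002], [0.058, 0.998, 0.001], [-0.002, 0.001, -1.0]]
ft_force: [-2.2, -0.1, 7.6]
gripper_width: 0.506
finger_force: 45.0
```

Call:
play_rows(motion=[[[0, 0, 0.001], [0, 0, 0], 0.4], [[0, 0, 0.001], [0, 0, 0], 0.4], [[0, 0, 0], [0, 0, 0], 0.4]])

```text
t: 12.2
tcp_pos: [0.5105, 0.2085, 0.1416]
tool_rot: [[-0.998, 0.058, 0.0], [0.058, 0.998, 0.001], [-0.0, 0.001, -1.0]]
ft_force: [-4.7, -0.2, 6.7]
gripper_width: 0.509
finger_force: 45.0
```

Call:
play_rows(motion=[[[0, 0, 0.001], [0, 0, 0], 0.4], [[0, 0, 0.001], [0, 0, 0], 0.4], [[0, 0, 0], [0, 0, 0], 0.4]])

```text
t: 12.45
tcp_pos: [0.5091, 0.2083, 0.1383]
tool_rot: [[-0.998, 0.058, -0.003], [0.058, 0.998, 0.0], [0.003, -0.0, -1.0]]
ft_force: [-5.5, 0.9, 1.7]
gripper_width: 0.508
finger_force: 45.0
```

Call:
play_rows(motion=[[[0, 0, 0.001], [0, 0, 0], 0.4], [[0, 0, 0], [0, 0, 0], 0.4]])

```text
t: 12.62
tcp_pos: [0.5092, 0.2079, 0.1359]
tool_rot: [[-0.998, 0.058, -0.002], [0.058, 0.998, -0.001], [0.002, -0.001, -1.0]]
ft_force: [0.5, 0.8, -4.6]
gripper_width: 0.508
finger_force: 45.0
```

The gate has snapped: the force is back to weight only. Now lowering until the hook carries it.

Call:
play_rows(motion=[[[0, 0, 0.0005], [0, 0, 0], 0.4], [[0, 0, 0.0005], [0, 0, 0], 0.4], [[0, 0, 0], [0, 0, 0], 0.4], [[0, 0, 0], [0, 0, 0], 0.4]])

```text
t: 12.95
tcp_pos: [0.5103, 0.208, 0.1365]
tool_rot: [[-0.998, 0.058, -0.0], [0.058, 0.998, -0.0], [0.0, -0.0, -1.0]]
ft_force: [-0.4, -0.1, -4.3]
gripper_width: 0.504
finger_force: 45.0
```

Call:
play_rows(motion=[[[0, 0, 0.0005], [0, 0, 0], 0.4], [[0, 0, 0.0005], [0, 0, 0], 0.4], [[0, 0, 0], [0, 0, 0], 0.4], [[0, 0, 0], [0, 0, 0], 0.4]])

```text
t: 13.28
tcp_pos: [0.5104, 0.2081, 0.1358]
tool_rot: [[-0.998, 0.058, 0.0], [0.058, 0.998, -0.0], [-0.0, -0.0, -1.0]]
ft_force: [-0.0, -0.9, -4.7]
gripper_width: 0.503
finger_force: 45.0
```

Call:
play_rows(motion=[[[0.001, 0, 0.0005], [0, 0, 0], 0.4], [[0, 0, 0.0005], [0, 0, 0], 0.4], [[0, 0, 0], [0, 0, 0], 0.4], [[0, 0, 0], [0, 0, 0], 0.4]])

```text
t: 13.62
tcp_pos: [0.5093, 0.2082, 0.1348]
tool_rot: [[-0.998, 0.058, -0.0], [0.058, 0.998, -0.0], [0.0, -0.0, -1.0]]
ft_force: [0.5, -0.1, -3.5]
gripper_width: 0.505
finger_force: 45.0
```

Call:
play_rows(motion=[[[0, 0, 0.0005], [0, 0, 0], 0.4], [[0, 0, 0.0005], [0, 0, 0], 0.4], [[0, 0, 0], [0, 0, 0], 0.4], [[0, 0, 0], [0, 0, 0], 0.4]])

```text
t: 13.95
tcp_pos: [0.5093, 0.2082, 0.1338]
tool_rot: [[-0.998, 0.058, -0.0], [0.058, 0.998, -0.0], [0.0, -0.0, -1.0]]
ft_force: [-0.7, -0.1, -3.8]
gripper_width: 0.503
finger_force: 45.0
```

Call:
play_rows(motion=[[[0, 0, 0.0005], [0, 0, 0], 0.4], [[0, 0, 0], [0, 0, 0], 0.4], [[0, 0, 0], [0, 0, 0], 0.4]])

```text
t: 14.2
tcp_pos: [0.5095, 0.2082, 0.1335]
tool_rot: [[-0.998, 0.058, 0.0], [0.058, 0.998, 0.0], [-0.0, 0.0, -1.0]]
ft_force: [-0.4, -0.0, -3.5]
gripper_width: 0.507
finger_force: 45.0
```

Call:
play_rows(motion=[[[0, 0, 0.0005], [0, 0, 0], 0.4], [[0, 0, 0], [0, 0, 0], 0.4], [[0, 0, 0], [0, 0, 0], 0.4]])

```text
t: 14.45
tcp_pos: [0.5095, 0.2082, 0.1331]
tool_rot: [[-0.998, 0.058, 0.0], [0.058, 0.998, 0.0], [-0.0, 0.0, -1.0]]
ft_force: [-0.7, 0.5, -1.6]
gripper_width: 0.504
finger_force: 45.0
```

Call:
play_rows(motion=[[[0, 0, 0.0005], [0, 0, 0], 0.4], [[0, 0, 0], [0, 0, 0], 0.4], [[0, 0, 0], [0, 0, 0], 0.4]])

```text
t: 14.7
tcp_pos: [0.5095, 0.2082, 0.1327]
tool_rot: [[-0.998, 0.058, 0.0], [0.058, 0.998, 0.0], [-0.0, 0.0, -1.0]]
ft_force: [-1.0, 0.3, 0.8]
gripper_width: 0.506
finger_force: 45.0
```

Call:
play_rows(motion=[[[0, 0, 0.0005], [0, 0, 0], 0.4], [[0, 0, 0], [0, 0, 0], 0.4], [[0, 0, 0], [0, 0, 0], 0.4]])

```text
t: 14.95
tcp_pos: [0.5096, 0.2082, 0.1323]
tool_rot: [[-0.998, 0.058, 0.001], [0.058, 0.998, 0.0], [-0.001, 0.0, -1.0]]
ft_force: [-1.1, -0.3, 0.8]
gripper_width: 0.508
finger_force: 45.0
```

Seated, and the hook carries the weight. Easing the grip, then opening slowly.

Call:
play_rows(motion=[[[0.0005, 0, 0], [0, 0, 0], 0.4], [[0, 0, 0], [0, 0, 0], 0.4], [[0, 0, 0], [0, 0, 0], 0.4]], newtons=15)

```text
t: 15.2
tcp_pos: [0.5096, 0.2085, 0.1323]
tool_rot: [[-0.998, 0.058, 0.002], [0.058, 0.998, 0.001], [-0.002, 0.001, -1.0]]
ft_force: [1.0, 1.4, 1.8]
gripper_width: 0.515
finger_force: 15.0
```

Call:
play_rows(motion=[[[0, 0, 0], [0, 0, 0], 0.45], [[0, 0, 0], [0, 0, 0], 0.48], [[0, 0, 0], [0, 0, 0], 0.5], [[0, 0, 0], [0, 0, 0], 0.52], [[0, 0, 0], [0, 0, 0], 0.54], [[0, 0, 0], [0, 0, 0], 0.57], [[0, 0, 0], [0, 0, 0], 0.6], [[0, 0, 0], [0, 0, 0], 0.65], [[0, 0, 0], [0, 0, 0], 0.7], [[0, 0, 0], [0, 0, 0], 0.75], [[0, 0, 0], [0, 0, 0], 0.8], [[0, 0, 0], [0, 0, 0], 0.8]], newtons=4)

```text
t: 16.2
tcp_pos: [0.5089, 0.2082, 0.1319]
tool_rot: [[-0.998, 0.058, -0.0], [0.058, 0.998, -0.0], [0.0, -0.0, -1.0]]
ft_force: [-0.1, 0.9, -0.3]
gripper_width: 0.798
finger_force: 0.0
```

Run:
```python
from h import *
a=r.grab_frame("side");T=wristT(r.get_state());w=r.grab_frame("wrist");cv2.imwrite("pics/s6.png",a);cv2.imwrite("pics/w6.png",w)
f=lambda im:cv2.resize(im,(400,600),interpolation=cv2.INTER_CUBIC)
cv2.imwrite("pics/v6.png",np.hstack([f(a[135:225,170:230]),f(w[120:270,203:303])]))
```

View pics/v6.png

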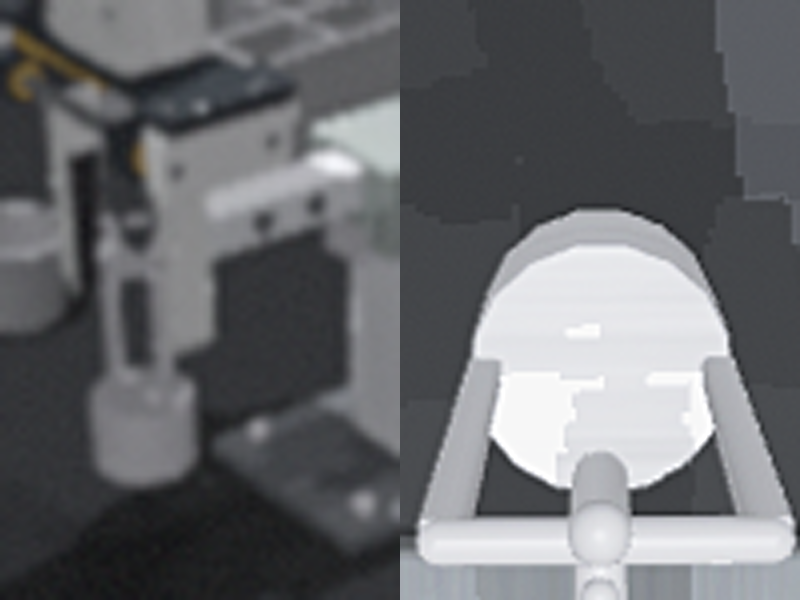

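The weight hangs on the hook behind the nose and the fingers are clear. Retreating straight up and letting it settle.

Call:
play_rows(motion=[[[0, 0, -0.005], [0, 0, 0], 0.8], [[0, 0, -0.01], [0, 0, 0], 0.8], [[0, 0, -0.015], [0, 0, 0], 0.8], [[0, 0, -0.02], [0, 0, 0], 0.8], [[0, 0, -0.02], [0, 0, 0], 0.8], [[0, 0, -0.02], [0, 0, 0], 0.8], [[0, 0, -0.02], [0, 0, 0], 0.8], [[0, 0, -0.02], [0, 0, 0], 0.8], [[0, 0, -0.02], [0, 0, 0], 0.8], [[0.02, 0, 0], [0, 0, 0], 0.8], [[0, 0, 0], [0, 0, 0], 0.8], [[0, 0, 0], [0, 0, 0], 0.8]])

```text
t: 17.3
tcp_pos: [0.4888, 0.2095, 0.2828]
tool_rot: [[-0.998, 0.058, 0.002], [0.058, 0.998, 0.0], [-0.002, 0.0, -1.0]]
ft_force: [0.5, -1.0, 0.2]
gripper_width: 0.801
finger_force: 0.0
```

Call:
play_rows(motion=[[[0, 0, 0], [0, 0, 0], 0.8], [[0, 0, 0], [0, 0, 0], 0.8], [[0, 0, 0], [0, 0, 0], 0.8], [[0, 0, 0], [0, 0, 0], 0.8], [[0, 0, 0], [0, 0, 0], 0.8], [[0, 0, 0], [0, 0, 0], 0.8], [[0, 0, 0], [0, 0, 0], 0.8], [[0, 0, 0], [0, 0, 0], 0.8], [[0, 0, 0], [0, 0, 0], 0.8], [[0, 0, 0], [0, 0, 0], 0.8], [[0, 0, 0], [0, 0, 0], 0.8], [[0, 0, 0], [0, 0, 0], 0.8], [[0, 0, 0], [0, 0, 0], 0.8], [[0, 0, 0], [0, 0, 0], 0.8], [[0, 0, 0], [0, 0, 0], 0.8], [[0, 0, 0], [0, 0, 0], 0.8], [[0, 0, 0], [0, 0, 0], 0.8], [[0, 0, 0], [0, 0, 0], 0.8], [[0, 0, 0], [0, 0, 0], 0.8], [[0, 0, 0], [0, 0, 0], 0.8]])

```text
t: 18.97
tcp_pos: [0.4889, 0.2094, 0.2819]
tool_rot: [[-0.998, 0.058, 0.0], [0.058, 0.998, -0.0], [-0.0, -0.0, -1.0]]
ft_force: [0.6, -0.2, 0.2]
gripper_width: 0.802
finger_force: 0.0
```

Run:
```python
from h import *
F=[r.grab_frame("side")[135:245,160:230].astype(int) for _ in range(8)]
W=r.grab_frame("wrist")
print("motion",[round(float(np.abs(f-F[0]).mean()),2) for f in F[1:]],r.get_state()["t"])
f=lambda im:cv2.resize(im,(400,600),interpolation=cv2.INTER_CUBIC)
cv2.imwrite("pics/v7.png",np.hstack([f(F[-1].astype(np.uint8)),f(W[120:270,203:303])]))
```

```text
motion [1.49, 1.49, 1.48, 1.5, 1.47, 1.5, 1.5] 19.4167
```

View pics/v7.png

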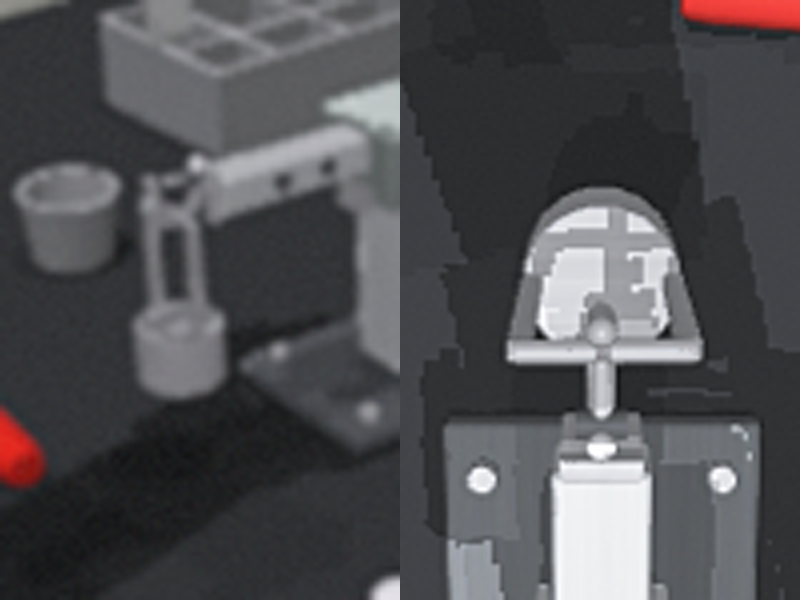

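The frames differ only by noise, so the weight is still. I'll check the gate numerically: shut, it should hide part of the bar along the centre column.

Run:
```python
from h import *
T=wristT(r.get_state());w=r.grab_frame("wrist");g=cv2.cvtColor(w,cv2.COLOR_BGR2GRAY)
ux=np.array([.998,-.058,0]);M=np.array([.5105,.209,.1803])
for n,(dx,dz) in dict(nose=(-.013,.0085),spine=(.013,.0075),gatetip_shut=(-.0085,.0022),gatemid_shut=(0,.0022),gatetip_open=(.0,-.016),bar=(-.002,-.0165)).items():
    print(n,np.round(proj("wrist",M+ux*dx+np.array([0,0,dz]),T),1))
print("cols 244..262, rows 196..230");
for v in range(196,232):print(v,*g[v,244:263])
```

```text
nose [252.9 204.1]
spine [252.9 231.1]
gatetip_shut [252.9 206.9]
gatemid_shut [252.9 215.7]
gatetip_open [252.9 209.9]
bar [252.9 207.8]
cols 244..262, rows 196..230
196 217 217 218 221 216 149 155 133 117 117 118 136 163 159 159 157 157 157 157
197 218 217 219 222 229 216 129 116 117 116 111 116 144 163 160 159 157 158 158
198 217 217 218 214 162 163 107 116 117 116 112 109 121 162 157 156 157 155 157
199 218 218 220 217 150 151 103 110 127 132 120 108 110 149 158 155 154 153 153
200 220 219 222 219 152 152 110 146 160 164 160 139 111 152 194 189 188 187 188
201 213 213 216 211 143 133 142 169 178 183 180 167 141 157 188 185 183 183 183
202 214 215 219 215 146 140 161 180 192 205 191 179 154 148 188 186 185 184 184
203 216 219 211 158 146 137 166 185 207 228 199 184 164 166 188 186 184 184 184
204 160 162 156 119 122 130 165 182 196 207 194 181 155 126 149 147 147 150 150
205 143 144 145 142 145 141 133 170 183 188 185 167 129 145 148 146 147 147 148
206 169 170 169 170 170 169 163 141 133 140 137 143 171 172 171 171 171 170 170
207 196 176 204 203 204 204 207 199 159 153 165 172 2
[... 1071 characters left out ...]
 35 35 37
223 82 100 95 81 80 77 80 140 230 237 220 134 69 78 80 84 97 99 92
224 126 124 116 92 93 91 88 99 148 174 132 87 87 93 93 98 122 125 117
225 126 122 117 105 105 105 103 101 104 109 101 100 104 106 106 107 120 121 119
226 126 120 119 118 121 121 120 119 117 116 115 117 118 119 118 118 119 121 119
227 124 119 117 112 113 114 112 109 108 109 110 110 113 112 113 114 117 117 118
228 123 119 115 102 103 101 98 109 137 140 128 102 102 102 101 104 115 115 113
229 118 115 110 84 84 85 109 163 178 177 169 145 106 92 93 106 151 150 148
230 155 149 147 144 140 133 158 185 195 196 187 169 142 131 146 147 152 152 148
231 158 152 150 148 143 157 255 255 255 255 255 255 235 133 152 153 152 153 152
```

The centre column (rows 206–209, columns 252–254) shows the gate tip's dark end face in front of the bar. That matches the predicted shut position at row 206.9, so the gate is shut above the bar. Handing in.

```bash
python3 -c "from plant import r;print(r.sign_off())"
```

```text
the job is handed in; nothing more can be done
None
```

The stirrup-handled weight hangs still on the snap hook with the gate shut above its bar; the measured hook load peaked at about 12 N, the arm is clear, nothing else was touched, and the job was handed in at about 19.5 s.

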